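Pack the spare gearmotor and close up its bail-arm tote

ROBOT

A 6-joint arm with a two-finger parallel gripper is mounted at the origin on the work surface. World frame = base frame: x ahead of the robot, y to its left, z up, the work surface at z = 0. Lengths are in m, angles in rad, forces in N, time in s.
With the tool pointing down it reaches from about 0.3 to 0.775 m from the base axis. Payload 14.6 kg.
Tool frame: the origin (TCP) lies midway between the tips of the shut fingers; the grasp point (between the pads) lies 19 mm behind it; z points along the fingers, y is the line along which they close (so a half turn about z gives the same grasp; the last joint's range is limited). The gripper opens to 94 mm and grips with 3 to 60 N. Pads are 16 mm wide; open, the fingers measure 119 mm over their backs; the gripper's body (75 mm by 177 mm) begins 78 mm behind the grasp point.
Start: joints at [1.257, 0.3, 1.521, -0, 1.321, -0.067], TCP at [0.134, 0.533, 0.205] pointing down, gripper open.
Joint ranges: [-3.03, 3.03], [-0.79, 2.21], [0.23, 2.52], [-1.04, 4.18], [0, 3.07], [-2.55, 2.55]. Speed limits (rad/s): [2.22, 2.22, 2.57, 3.14, 3.14, 3.14].

INTERFACE

Orientations are given as [roll, pitch, yaw] about the fixed x, y, z axes, in that order (R = Rz(yaw) Ry(pitch) Rx(roll)).
In Python, from station import * gives the robot as it stands.
- The arm moves only by the tool send_rows, never from a script. Its argument "targets" is a list of rows, each an object of numbers: "x", "y", "z": the shift along the world's x, y, z in units of 0.2 m (1.0 is 0.2 m); "spin": the turn about the world's z in units of pi/2 rad (1.0 is pi/2 rad); "claw": the finger opening in mm, from 0 to 94. A call has 1 to 20 rows; each row shifts and turns the commanded pose from where the row before left it; what a row does not reach is not made up. A row lasts 1/10 s, in which the tool goes at most 50 mm and 8.59 degrees, less where a joint would pass 70% of its speed; a pose out of reach is approached as far as the arm can. A call with a number of a shift or a turn outside -1 to 1 is refused whole. A call with a gripper value outside its range is refused whole. The fingers move at their own pace and stop on an object; "force" is the grip in N (left out, the last holds). Time passes only in rows, so rows that do not move let the fingers close. It gives the time, the measured TCP pose, the force, the opening and the grip force at its end, in the units of the state.
- get_obs(): the state, without advancing time (a new reading comes with each control period).
- camera(name): name is "scene" or "top"; returns the picture (384x512x3 uint8, blue, green, red); there is no depth.
- camera_model(name): a dict with "fovy" (degrees; the focal length in pixels is half the picture's height over the tangent of half this angle, whatever the lens; pixels are square), "cx", "cy" (the principal point, pixels), "T" (4x4, takes a point from camera to world coordinates). Camera axes: x right, y down, z forward; pixel columns grow to the right and rows downward; lengths in m; the calibration is good to about 2 mm. A picture is of the moment at which its call begins. camera_model takes no time and is no camera call.
- hand_in(): hands the job in; it is judged then, once.
The state is a dict: "time_s": time; "qpos": joint angles; "joint_vel": joint speeds; "tau": joint torques, N m; "ee_pos": TCP position; "eef_rot": TCP orientation; "force": force on the tool from outside, world axes, zero at the start; "moment": the same for the moment, N m; "grip_width": finger opening in m; "grip_force": force on a finger pad.
Only numpy, scipy, OpenCV 4.12 (cv2) and the standard library are available. Lean on these libraries where they do the work, as an engineer would, in place of code of your own. Each camera call takes 0.05 s, during which the arm holds its last target. There are 200 camera calls.

TASK

Pack the spare gearmotor away: set it gently on its feet in the empty bay of the blue tote, then swing both yellow bail arms in over the tote until they lie flat, and set the grey cover squarely on the two bail bars with its handle up. Then swing the red-handled hold-down clamp fully down over the cover, and leave the other things on the bench where they are; the gearmotor must not be dropped.

Things in the scene. Friction and masses are not known exactly. Their poses are not given: they have to be found in the camera images.
- tote: Blue open tote fixed to the bench, 180 along its x, 200 along its y; origin on the bench under its centre, z up, its -x side faces the robot. Walls 6 thick, rim 98 above the bench; small rests under the bail bars reach 112. A cross wall at y = +26 (5 thick, top at 61) parts it. Behind it a white clamp post (to height 183) stands at x = +117 to +147, y = -70 to -34.
- bay (a point): Centre of the empty bay's floor (black rubber mat), in the tote's frame at (0, -35, 22). The bay is the tote's part on the -y side of the cross wall, 168 (x) by 117 (y) inside. The +y part already holds two grey pulleys, fixed, top at 46.
- motor_mid (a point): Spare gearmotor: white gear housing, grey finned motor at its +x end, 0.5 to 0.8 kg, on its feet. Point at its middle, 31 above its underside. Spans x -60 to +64, width (y) 50, height 62; flat housing sides, 50 apart, from x = -40 to +24: grip across them at the point's x (near the centre of mass), some 15 above the point so that the gripper clears the tote's rim.
- cover_mid (a point): Grey flat cover, 0.25 to 0.5 kg, 160 (x) by 170 (y), 10 thick, handle up; point at the plate's centre, 5 above its underside. Orange grip bar on its middle: 56 along x, 14 wide, top 45 above the point. Smaller than the tote's mouth, it rests on the two bail bars, its x along the tote's x (either way round), centre over the tote's, underside 124 above the bench.
- bail_left (a joint): Angle of the bail arm at the tote's +y end: 0 = swung in, flat over the tote (its stop), pi = straight out, limit 3.5. It starts out. Light friction (about 2 N at the bar) holds it wherever it is left.
- bail_right (a joint): The same for the bail arm at the tote's -y end.
- bail_left_bar (a point): Middle of the left bail's yellow bar, a round bar of 12 diameter and 172 long, always parallel to the tote's x; it moves on a circle of radius 52 about the hinge line, at height 118 when in, over the tote's y = +52. The bail's side wires stand at x = -86 and +86 only.
- bail_right_bar (a point): The same for the right bail; when in, its bar lies over the tote's y = -52.
- bail_left_hinge (a point): On the left bail's hinge line, in the tote's frame at (0, +104, 118); the line runs along the tote's x.
- bail_right_hinge (a point): On the right bail's hinge line, in the tote's frame at (0, -104, 118).
- clamp (a joint): Angle of the hold-down clamp lever: 0 = fully down, lever level and pointing to the tote's -x over the cover (its stop); pi/2 = upright; limit 1.95. It starts about upright. Friction (about 2 N at the handle) holds it wherever it is left. Its foot ends 2 above the seated cover's top.
- clamp_grip (a point): Point in the red handle of the clamp lever, 84 from its hinge; the handle is 18 wide (along the tote's y) and 18 thick, from 64 to 102 from the hinge. Down, it is at height 171 over the tote's (48, -52).
- clamp_hinge (a point): Hinge of the clamp, in the tote's frame at (132, -52, 171); its axis is along the tote's y.
- can_mid (a point): Bystander, leave alone: blue steel can standing upright, 54 dia x 130; point at its middle.
- elbow_mid (a point): Bystander, leave alone: white plastic pipe socket standing upright, 80 dia x 90; point at its middle.
- aircyl_mid (a point): Bystander, leave alone: aluminium air cylinder with black square ends, 190 long, 36 high, lying down; point at its middle.
- wheel_mid (a point): Bystander, leave alone: grey metal grooved wheel lying flat, 90 dia x 36; point at its middle.
- carton_mid (a point): Bystander, leave alone: small brown carton, 100 x 80 x 60; point at its middle.
- wrench_mid (a point): Bystander, leave alone: steel wrench lying flat, about 170 long; point at its middle.
Not all that is in view belongs to the job. What is shaped like the part that bears motor_mid but green is not meant.

How it is judged:
By the outcome, as a careful person would: the job done as asked, in the order asked, and still so for the second after the job is handed in, with the robot touching nothing.
It also fails if it takes over 72 s, if anything falls off the work surface, if the arm or the gripper's body presses on something with over 40 N, if the wrist force passes 120 N, or if a joint passes its speed limit or range.

## Working session

There is one attempt and no reset: what is moved stays moved. The work goes in short steps, Python scripts to look and compute and a tool call to move; the robot and the scene stay as the last step left them, time stands still between calls to the robot, and variables do not carry over. Pictures are saved under pics/ and viewed, at most 10 in all, crops included, and the job is handed in when it is done.

Besides the shell and the picture viewer there is one more tool, called after "Call:" in YAML: its name, and indented under it one key for each argument. send_rows: Moves the arm, as the interface text tells. Its arguments: {"type":"object","properties":{"targets":{"type":"array"},"force":{"type":"number"}},"required":["targets"]}

```bash
mkdir -p pics; python3 - <<'E'
from station import *
import cv2
for n in ("scene","top"):
    cv2.imwrite(f"pics/{n}0.png",camera(n)); m=camera_model(n); print(n,m)
o=get_obs();print(o)
E
```

```text
scene {'fovy': 56.2325203662603, 'cx': 252.1328942880003, 'cy': 197.56879449394742, 'T': array([[ 0.76903285,  0.42495847, -0.47749217,  1.11327287],
       [ 0.63905822, -0.4949092 ,  0.58878644, -0.79039234],
       [ 0.01389451, -0.75794141, -0.65217464,  0.99738484],
       [ 0.        ,  0.        ,  0.        ,  1.        ]])}
top {'fovy': 48.22202740845293, 'cx': 252.09763290722256, 'cy': 198.26226477184528, 'T': array([[ 0.01539792, -0.99594258,  0.08866391,  0.37807042],
       [-0.99982529, -0.01439658,  0.01192211, -0.0091299 ],
       [-0.01059728, -0.088832  , -0.99599025,  1.5016062 ],
       [ 0.        ,  0.        ,  0.        ,  1.        ]])}
{'time_s': 0.1, 'qpos': array([ 1.25738772e+00,  3.00411783e-01,  1.52150918e+00, -7.74080549e-06,
        1.32067147e+00, -6.65968262e-02]), 'joint_vel': array([-0.00108982, -0.0003979 , -0.00226098,  0.00036042, -0.00121048,
        0.00098631]), 'tau': array([ 1.44400110e-03, -5.32637322e+01, -3.53279936e+01,  7.09077367e-02,
        2.34603096e-02, -2.87168177e-05]), 'ee_pos': array([0.13430627, 0.53311822, 0.20494928]), 'eef_rot': array([-3.14059460e+00, -5.90512669e-05,  2.89478277e+00]), 'force': array([ 0.68951205, -0.26559145, -0.58468421]), 'moment': array([ 0.01641276,  0.03294048, -0.00276451]), 'grip_force': 0.0, 'grip_width': 0.0942840434286561}
```

View pics/scene0.png

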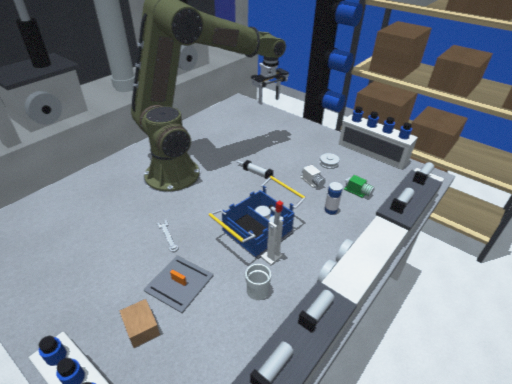

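View pics/top0.png

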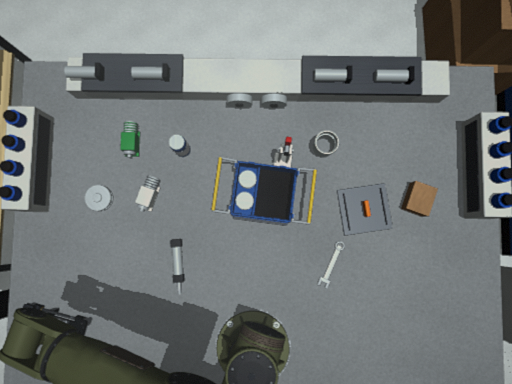

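The top view has +x up and +y to the left. It shows the motor near (148,193), the tote at (268,192), the cover at (365,208) and the red clamp at (288,141). In the scene view the motor is near (314,176), the cover at (180,282) and the clamp at (278,205).

```bash
cat > h.py <<'E'
import numpy as np, cv2
from station import *
def ray(n,p):
    m=camera_model(n); f=192/np.tan(np.radians(m["fovy"]/2)); T=m["T"]
    return T[:3,3], T[:3,:3]@np.array([(p[0]-m["cx"])/f,(p[1]-m["cy"])/f,1])
def on(n,p,z):
    c,d=ray(n,p); return c+d*(z-c[2])/d[2]
def proj(n,P):
    m=camera_model(n); f=192/np.tan(np.radians(m["fovy"]/2)); q=np.linalg.inv(m["T"])@np.r_[P,1]
    return f*q[0]/q[2]+m["cx"], f*q[1]/q[2]+m["cy"]
def tri(pt,ps):
    A=[];b=[]
    for n,p in (("top",pt),("scene",ps)):
        c,d=ray(n,p); d/=np.linalg.norm(d); M=np.eye(3)-np.outer(d,d); A.append(M); b.append(M@c)
    x,*_=np.linalg.lstsq(np.vstack(A),np.hstack(b),rcond=None); return x, np.linalg.norm(np.vstack(A)@x-np.hstack(b))
def blobs(im,lo,hi,amin=15,roi=None):
    h=cv2.cvtColor(im,cv2.COLOR_BGR2HSV); m=cv2.inRange(h,lo,hi)
    if roi: k=np.zeros_like(m); x0,y0,x1,y1=roi; k[y0:y1,x0:x1]=1; m=m*k
    cs,_=cv2.findContours(m,cv2.RETR_EXTERNAL,cv2.CHAIN_APPROX_NONE)
    return [(cv2.contourArea(c),np.round(cv2.minAreaRect(c)[0],1),np.round(cv2.boxPoints(cv2.minAreaRect(c)),1).tolist()) for c in cs if cv2.contourArea(c)>=amin]
E
python3 - <<'E'
from h import *
t=cv2.imread("pics/top0.png");s=cv2.imread("pics/scene0.png")
for nm,lo,hi in (("yellow",(20,120,90),(34,255,255)),("orange",(5,150,120),(18,255,255)),("red",(0,170,90),(4,255,255)),("blue",(105,120,40),(125,255,255))):
    for n,im,roi in (("top",t,(100,110,400,250)),("scene",s,(130,150,380,310))):
        print(nm,n,*blobs(im,lo,hi,8,roi),sep="\n  ")
# tops: tiled crops
a=cv2.resize(t[125:255,120:405],None,fx=2.8,fy=2.8,interpolation=cv2.INTER_CUBIC)
b=np.hstack([cv2.resize(s[155:200,285:385],None,fx=4,fy=4,interpolation=cv2.INTER_CUBIC),cv2.resize(t[165:219,90:180],None,fx=398/90,fy=398/90,interpolation=cv2.INTER_CUBIC)[:180]])
a=a[:,:798]; b=b[:,:798]; cv2.imwrite("pics/crop1.png",np.vstack([a,b])); print(a.shape,b.shape)
E
```

```text
yellow
  top
  (117.5, array([311.5, 195.9]), [[306.70001220703125, 221.8000030517578], [313.0, 169.60000610351562], [316.20001220703125, 170.0], [309.8999938964844, 222.1999969482422]])
  (108.0, array([216.2, 183.5]), [[210.8000030517578, 208.8000030517578], [218.3000030517578, 157.60000610351562], [221.60000610351562, 158.10000610351562], [214.10000610351562, 209.3000030517578]])
yellow
  scene
  (103.5, array([225.4, 226.6]), [[208.10000610351562, 215.10000610351562], [210.39999389648438, 212.3000030517578], [242.6999969482422, 238.10000610351562], [240.39999389648438, 241.0]])
  (58.5, array([286.2, 186.4]), [[269.29998779296875, 177.10000610351562], [270.6000061035156, 175.10000610351562], [303.20001220703125, 195.6999969482422], [301.8999938964844, 197.6999969482422]])
orange
  top
  (40.5, array([367.1, 207.9]), [[364.0, 201.0], [367.70001220703125, 200.39999389648438], [370.1000061035156, 214.8000030517578], [366.3999938964844, 215.39999389648438]])
orange
  scene
  (64.5, array([176.6, 276.1]), [[168.3000030517578, 275.70001220703125], [172.0, 269.20001220703125], [184.8999
[... 437 characters left out ...]
[291.1000061035156, 223.39999389648438]])
blue
  scene
  (18.5, array([330.2, 211.5]), [[324.3999938964844, 212.10000610351562], [325.0, 208.8000030517578], [336.0, 211.0], [335.29998779296875, 214.3000030517578]])
  (215.5, array([287.3, 219.5]), [[280.5, 204.5], [292.5, 203.89999389648438], [294.1000061035156, 234.39999389648438], [282.0, 235.0]])
  (1266.5, array([253.8, 220.2]), [[213.5, 218.6999969482422], [255.6999969482422, 180.0], [294.0, 221.6999969482422], [251.8000030517578, 260.3999938964844]])
  (54.5, array([333.8, 193. ]), [[327.1000061035156, 194.89999389648438], [329.0, 188.0], [340.5, 191.10000610351562], [338.6000061035156, 198.10000610351562]])
(364, 798, 3) (180, 798, 3)
```

View pics/crop1.png

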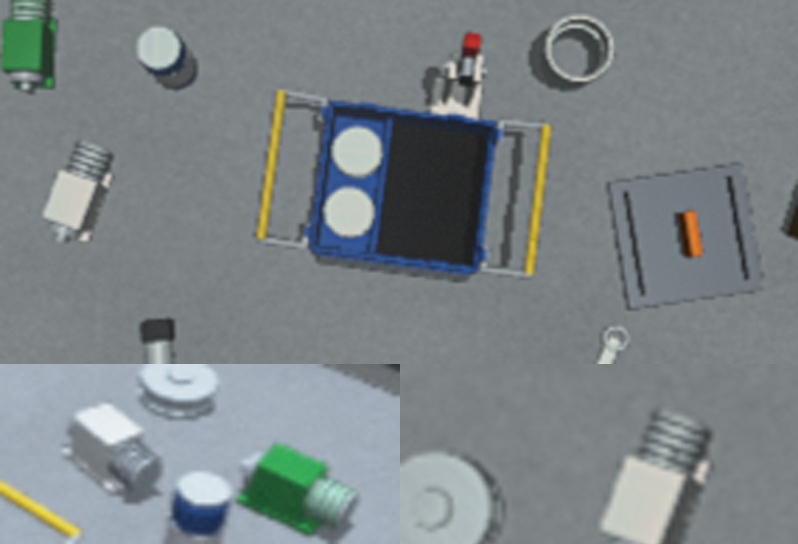

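The crop shows the motor's white housing with its fins up and slightly right, so its +x runs up-right. The wheel, can and green decoy are clear of it. The cover's corners are near (337,190), (384,183), (392,228) and (345,235), and both bails are out.

```bash
python3 - <<'E'
from h import *
np.set_printoptions(precision=4,suppress=True)
t=cv2.imread("pics/top0.png");s=cv2.imread("pics/scene0.png")
roi=(132,165,166,215)
for lo,hi in (((0,0,165),(179,60,255)),((0,8,140),(30,60,255))):
  for a,c,b in blobs(t,lo,hi,20,roi):
    print("white",a,c,b); print([on("top",p,.062)[:2] for p in b], on("top",c,.062))
for a,c,b in blobs(s,(0,0,150),(179,50,255),20,(298,160,330,190)): print("sc",a,c,b)
c4=np.array([(337.1,190.4),(384.3,183.2),(392.1,227.9),(344.6,235.4)])
P=np.array([on("top",p,.01)[:2] for p in c4]); print("cover",P,P.mean(0),[np.linalg.norm(P[i]-P[(i+1)%4]) for i in range(4)])
e=P[0]-P[3]+P[1]-P[2]; print("yaw",np.arctan2(e[1],e[0]))
print("handle", tri((367.1,207.9),(176.6,276.1)))
print("red", tri((288,139.5),(279,205.5)))
for nm,pt,ps,ends in (("R",(311.5,195.9),(225.4,226.6),((308.3,222.),(314.6,169.8))),("L",(216.2,183.5),(286.2,186.4),((212.4,209),(220,157.9)))):
    x,r=tri(pt,ps); E=[on("top",p,x[2]) for p in ends]; d=E[1]-E[0]; print(nm,x,r,np.linalg.norm(d),"yaw",np.arctan2(d[1],d[0]))
bl=[(227.8,214.7),(235.4,159.4),(298.7,168),(291.1,223.4)]
P=np.array([on("top",p,.098)[:2] for p in bl]);print("tote",P,P.mean(0),[np.linalg.norm(P[i]-P[(i+1)%4]) for i in range(4)]); e=P[1]-P[0]+P[2]-P[3]; print(np.arctan2(e[1],e[0]))
E
```

```text
white 230.0 [143.5 197.6] [[132.60000610351562, 206.8000030517578], [141.5, 183.5], [154.39999389648438, 188.39999389648438], [145.39999389648438, 211.6999969482422]]
[array([0.4715, 0.4107]), array([0.551 , 0.3837]), array([0.535 , 0.3392]), array([0.4556, 0.3668])] [0.5032 0.375  0.062 ]
white 81.5 [148. 196.] [[143.0, 187.0], [153.0, 187.0], [153.0, 205.0], [143.0, 205.0]]
[array([0.5392, 0.3781]), array([0.5397, 0.3442]), array([0.4786, 0.342 ]), array([0.4781, 0.3758])] [0.5088 0.36   0.062 ]
sc 594.0 [313.5 174.5] [[298.0, 160.0], [329.0, 160.0], [329.0, 189.0], [298.0, 189.0]]
cover [[ 0.5427 -0.2874]
 [ 0.5703 -0.4519]
 [ 0.415  -0.4769]
 [ 0.3866 -0.313 ]] [ 0.4786 -0.3823] [np.float64(0.16675127889797547), np.float64(0.15732344986346655), np.float64(0.16638441824837089), np.float64(0.15813330952817917)]
yaw 0.16096210836206962
handle (array([ 0.479 , -0.3853,  0.0415]), np.float64(0.003759117225789185))
red (array([ 0.6617, -0.0984,  0.2605]), np.float64(0.0030546252378536227))
R [ 0.5093 -0.1835  0.1336] 0.0018006216595472906 0.16914720208860376 yaw -0.11611144978275145
L [0.5432 0.1212 0.139 ] 0.0035268790051563624 0.16635881167699434 yaw -0.12409792358651808
tote [[ 0.4478  0.0864]
 [ 0.6315  0.065 ]
 [ 0.6056 -0.1447]
 [ 0.4225 -0.1209]] [ 0.5268 -0.0285] [np.float64(0.18490351672321478), np.float64(0.2112312733418728), np.float64(0.18460875057269768), np.float64(0.2088956512563086)]
-0.12257211845736081
```

Call:
send_rows:
  targets:
    - {"x": 0.15,"y": -0.05,"z": 0.05}
    - {"x": 0.15,"y": -0.05,"z": 0.05}
    - {"x": 0.15,"y": -0.05}
    - {"x": 0.15,"y": -0.05}
    - {"x": 0.15,"y": -0.05}
    - {"x": 0.15,"y": -0.05}

```text
schema error: expected keys x, y, z, spin, claw
```

```bash
python3 - <<'E'
from h import *
t=cv2.imread("pics/top0.png");s=cv2.imread("pics/scene0.png")
a=cv2.resize(t[170:225,125:170],None,fx=9,fy=9,interpolation=cv2.INTER_CUBIC)
b=cv2.resize(s[155:200,295:333],None,fx=10,fy=10,interpolation=cv2.INTER_CUBIC)
a=a[:450]; cv2.imwrite("pics/mot.png",np.hstack([a,b]));print(a.shape,b.shape)
E
```

```text
(450, 405, 3) (450, 380, 3)
```

View pics/mot.png

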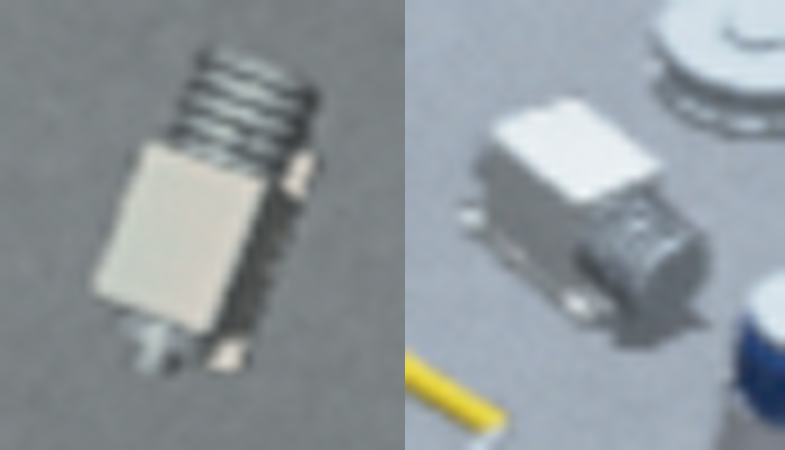

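In the top crop the white housing top has corners at crop (150,143), (268,182), (207,335) and (93,290). In the scene crop they are at (660,165), (583,202), (493,130) and (568,95).

```bash
python3 - <<'E'
from h import *
np.set_printoptions(precision=4,suppress=True)
T=[(150,143),(268,182),(207,335),(93,290)]; S=[(660,165),(583,202),(493,130),(568,95)]
P=[];A=[]
for a,b in zip(T,S):
    pt=(a[0]/9+125-.5,a[1]/9+170-.5); ps=((b[0]-405)/10+295-.5,b[1]/10+155-.5)
    x,r=tri(pt,ps); print(x,r,on("top",pt,.062)); P.append(on("top",pt,.062)[:2]); A.append(on("scene",ps,.062)[:2])
for P in (np.array(P),np.array(A)):
  e=P[0]-P[3]+P[1]-P[2]; y=np.arctan2(e[1],e[0]); c=P.mean(0)
  print("c",c,"yaw",y,"mid",c+.008*np.array([np.cos(y),np.sin(y)]),[np.linalg.norm(P[i]-P[(i+1)%4]) for i in range(4)])
E
```

```text
[0.543  0.3827 0.0652] 0.002085985217884468 [0.5446 0.3846 0.062 ]
[0.5301 0.339  0.0634] 0.0004132252914759248 [0.5304 0.3395 0.062 ]
[0.4714 0.3593 0.0629] 0.0018333026608356995 [0.4725 0.3604 0.062 ]
[0.4859 0.4004 0.0669] 0.0044371053969831774 [0.4888 0.4039 0.062 ]
c [0.5091 0.3721] yaw -0.33938738151839537 mid [0.5166 0.3694] [np.float64(0.04721109284758383), np.float64(0.06159424459316227), np.float64(0.04645503115559346), np.float64(0.05904428521599711)]
c [0.505  0.3722] yaw -0.30490367731826185 mid [0.5126 0.3698] [np.float64(0.04639682173249676), np.float64(0.06200044667092391), np.float64(0.045833152585421276), np.float64(0.062218718392952635)]
```

Call:
send_rows:
  targets:
    - {"x": 0.15,"y": -0.05,"z": 0.05,"spin": 0,"claw": 94}
    - {"x": 0.15,"y": -0.05,"z": 0.05,"spin": 0,"claw": 94}
    - {"x": 0.15,"y": -0.05,"z": 0,"spin": 0,"claw": 94}
    - {"x": 0.15,"y": -0.05,"z": 0,"spin": 0,"claw": 94}
    - {"x": 0.15,"y": -0.05,"z": 0,"spin": 0,"claw": 94}
    - {"x": 0.15,"y": -0.05,"z": 0,"spin": 0,"claw": 94}

```text
time_s: 0.7
ee_pos: [0.3155, 0.4727, 0.2251]
eef_rot: [-3.141, -0.0, 2.895]
force: [-0.6, 0.9, -0.5]
grip_width: 0.0939
grip_force: 0.0
```

Call:
send_rows:
  targets:
    - {"x": 0.125,"y": -0.065,"z": 0,"spin": -0.01,"claw": 94}
    - {"x": 0.125,"y": -0.065,"z": 0,"spin": -0.01,"claw": 94}
    - {"x": 0.125,"y": -0.065,"z": 0,"spin": -0.01,"claw": 94}
    - {"x": 0.125,"y": -0.065,"z": 0,"spin": -0.01,"claw": 94}
    - {"x": 0.125,"y": -0.065,"z": 0,"spin": -0.01,"claw": 94}
    - {"x": 0.125,"y": -0.065,"z": 0,"spin": 0,"claw": 94}
    - {"x": 0.125,"y": -0.065,"z": 0,"spin": 0,"claw": 94}
    - {"x": 0.125,"y": -0.065,"z": 0,"spin": 0,"claw": 94}
    - {"x": 0,"y": 0,"z": -0.15,"spin": 0,"claw": 94}
    - {"x": 0,"y": 0,"z": -0.15,"spin": 0,"claw": 94}
    - {"x": 0,"y": 0,"z": -0.15,"spin": 0,"claw": 94}
    - {"x": 0,"y": 0,"z": -0.15,"spin": 0,"claw": 94}
    - {"x": 0,"y": 0,"z": -0.1,"spin": 0,"claw": 94}
    - {"x": 0,"y": 0,"z": -0.1,"spin": 0,"claw": 94}
    - {"x": 0,"y": 0,"z": -0.1,"spin": 0,"claw": 94}
    - {"x": 0,"y": 0,"z": -0.05,"spin": 0,"claw": 94}
    - {"x": 0,"y": 0,"z": -0.04,"spin": 0,"claw": 94}
    - {"x": 0,"y": 0,"z": 0,"spin": 0,"claw": 94}
  force: 35

```text
time_s: 2.5
ee_pos: [0.5141, 0.3691, 0.0268]
eef_rot: [-3.141, -0.001, 2.816]
force: [-0.7, -0.2, -0.5]
grip_width: 0.0942
grip_force: 0.0
```

Call:
send_rows:
  targets:
    - {"x": 0,"y": 0,"z": 0,"spin": 0,"claw": 30}
    - {"x": 0,"y": 0,"z": 0,"spin": 0,"claw": 30}
    - {"x": 0,"y": 0,"z": 0,"spin": 0,"claw": 30}
    - {"x": 0,"y": 0,"z": 0,"spin": 0,"claw": 30}
    - {"x": 0,"y": 0,"z": 0,"spin": 0,"claw": 30}
    - {"x": 0,"y": 0,"z": 0,"spin": 0,"claw": 30}
    - {"x": 0,"y": 0,"z": 0,"spin": 0,"claw": 30}
    - {"x": 0,"y": 0,"z": 0,"spin": 0,"claw": 30}
  force: 35

```text
time_s: 3.3
ee_pos: [0.5145, 0.3696, 0.0277]
eef_rot: [3.141, 0.0, 2.816]
force: [0.6, 2.5, 1.1]
grip_width: 0.0498
grip_force: 35.0
```

Call:
send_rows:
  targets:
    - {"x": 0,"y": 0,"z": 0.03,"spin": 0,"claw": 30}
    - {"x": 0,"y": 0,"z": 0.06,"spin": 0,"claw": 30}
    - {"x": 0,"y": 0,"z": 0.11,"spin": 0,"claw": 30}
    - {"x": 0,"y": 0,"z": 0.12,"spin": 0,"claw": 30}
    - {"x": 0,"y": 0,"z": 0.12,"spin": 0,"claw": 30}
    - {"x": 0,"y": 0,"z": 0.12,"spin": 0,"claw": 30}
    - {"x": 0,"y": 0,"z": 0.12,"spin": 0,"claw": 30}
    - {"x": 0,"y": 0,"z": 0.12,"spin": 0,"claw": 30}
    - {"x": 0,"y": 0,"z": 0.12,"spin": 0,"claw": 30}
    - {"x": 0,"y": 0,"z": 0.08,"spin": 0,"claw": 30}

```text
time_s: 4.3
ee_pos: [0.5143, 0.3692, 0.2299]
eef_rot: [3.141, 0.001, 2.816]
force: [1.3, 0.9, -6.8]
grip_width: 0.0498
grip_force: 35.0
```

Call:
send_rows:
  targets:
    - {"x": 0,"y": -0.05,"z": 0,"spin": 0.01,"claw": 30}
    - {"x": 0,"y": -0.1,"z": 0,"spin": 0.01,"claw": 30}
    - {"x": 0,"y": -0.12,"z": 0,"spin": 0.01,"claw": 30}
    - {"x": 0,"y": -0.12,"z": 0,"spin": 0.01,"claw": 30}
    - {"x": 0.01,"y": -0.12,"z": 0,"spin": 0.01,"claw": 30}
    - {"x": 0.01,"y": -0.12,"z": 0,"spin": 0.01,"claw": 30}
    - {"x": 0.01,"y": -0.12,"z": 0,"spin": 0.01,"claw": 30}
    - {"x": 0,"y": -0.12,"z": 0,"spin": 0.01,"claw": 30}
    - {"x": 0,"y": -0.12,"z": 0,"spin": 0.01,"claw": 30}
    - {"x": 0,"y": -0.12,"z": 0,"spin": 0.01,"claw": 30}
    - {"x": 0,"y": -0.12,"z": 0,"spin": 0.01,"claw": 30}
    - {"x": 0,"y": -0.12,"z": 0,"spin": 0.01,"claw": 30}
    - {"x": 0,"y": -0.12,"z": 0,"spin": 0.01,"claw": 30}
    - {"x": 0,"y": -0.12,"z": 0,"spin": 0,"claw": 30}
    - {"x": 0,"y": -0.12,"z": 0,"spin": 0,"claw": 30}
    - {"x": 0,"y": -0.12,"z": 0,"spin": 0,"claw": 30}
    - {"x": 0,"y": -0.12,"z": 0,"spin": 0,"claw": 30}
    - {"x": 0,"y": -0.12,"z": 0,"spin": 0,"claw": 30}
    - {"x": 0,"y": -0.1,"z": 0,"spin": 0,"claw": 30}
    - {"x": 0,"y": 0,"z": 0,"spin": 0,"claw": 30}

```text
time_s: 6.3
ee_pos: [0.5193, -0.067, 0.2264]
eef_rot: [-3.141, -0.002, 3.019]
force: [-0.5, 0.4, -5.2]
grip_width: 0.0497
grip_force: 35.0
```

```bash
python3 - <<'E'
from h import *
s=camera("scene"); print(get_obs()["force"],get_obs()["ee_pos"])
cv2.imwrite("pics/s2.png",cv2.resize(s[130:300,180:380],None,fx=3.5,fy=3.5,interpolation=cv2.INTER_CUBIC))
E
```

```text
[ 0.29067086 -0.49471234 -6.3915121 ] [ 0.51939308 -0.06577468  0.22654938]
```

View pics/s2.png

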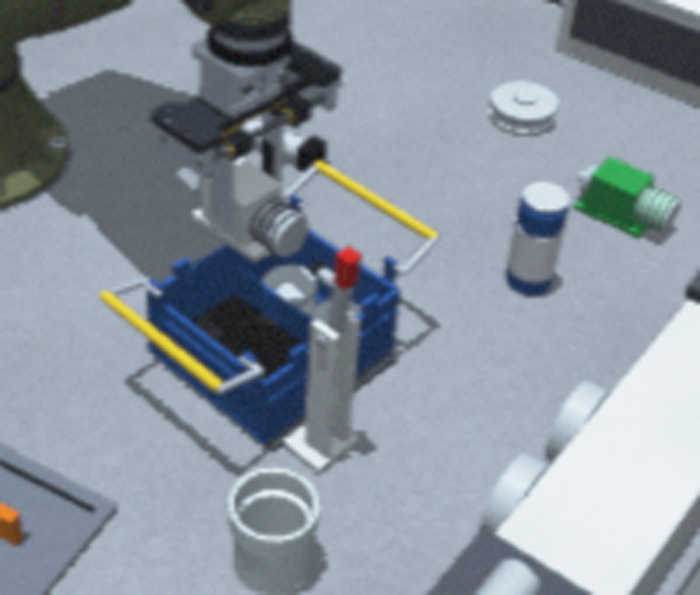

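The motor hangs level above the tote, clear of the clamp (red handle at crop (348,268)) and the bails. Next I lower it into the bay.

Call:
send_rows:
  targets:
    - {"x": 0,"y": 0,"z": -0.05,"spin": 0,"claw": 30}
    - {"x": 0,"y": 0,"z": -0.08,"spin": 0,"claw": 30}
    - {"x": 0,"y": 0,"z": -0.08,"spin": 0,"claw": 30}
    - {"x": 0,"y": 0,"z": -0.08,"spin": 0,"claw": 30}
    - {"x": 0,"y": 0,"z": -0.08,"spin": 0,"claw": 30}
    - {"x": 0,"y": 0,"z": -0.08,"spin": 0,"claw": 30}
    - {"x": 0,"y": 0,"z": -0.08,"spin": 0,"claw": 30}
    - {"x": 0,"y": 0,"z": -0.08,"spin": 0,"claw": 30}
    - {"x": 0,"y": 0,"z": -0.08,"spin": 0,"claw": 30}
    - {"x": 0,"y": 0,"z": -0.08,"spin": 0,"claw": 30}
    - {"x": 0,"y": 0,"z": -0.05,"spin": 0,"claw": 30}
    - {"x": 0,"y": 0,"z": -0.03,"spin": 0,"claw": 30}
    - {"x": 0,"y": 0,"z": 0,"spin": 0,"claw": 30}

```text
time_s: 7.65
ee_pos: [0.52, -0.0643, 0.0568]
eef_rot: [3.142, -0.001, 3.021]
force: [-0.6, 0.1, -4.3]
grip_width: 0.05
grip_force: 35.0
```

Call:
send_rows:
  targets:
    - {"x": 0,"y": 0,"z": -0.01,"spin": 0,"claw": 30}
    - {"x": 0,"y": 0,"z": -0.01,"spin": 0,"claw": 30}
    - {"x": 0,"y": 0,"z": -0.01,"spin": 0,"claw": 30}
    - {"x": 0,"y": 0,"z": 0,"spin": 0,"claw": 30}

```text
time_s: 8.05
ee_pos: [0.5203, -0.0647, 0.0514]
eef_rot: [3.142, -0.0, 3.02]
force: [0.8, 0.2, -6.3]
grip_width: 0.0497
grip_force: 35.0
```

Call:
send_rows:
  targets:
    - {"x": 0,"y": 0,"z": -0.005,"spin": 0,"claw": 30}
    - {"x": 0,"y": 0,"z": -0.005,"spin": 0,"claw": 30}
    - {"x": 0,"y": 0,"z": 0,"spin": 0,"claw": 30}

```text
time_s: 8.35
ee_pos: [0.5205, -0.0647, 0.0496]
eef_rot: [-3.142, 0.0, 3.02]
force: [-0.6, 0.5, -3.3]
grip_width: 0.0496
grip_force: 35.0
```

Call:
send_rows:
  targets:
    - {"x": 0,"y": 0,"z": -0.005,"spin": 0,"claw": 30}
    - {"x": 0,"y": 0,"z": 0,"spin": 0,"claw": 30}

```text
time_s: 8.55
ee_pos: [0.5206, -0.0647, 0.0496]
eef_rot: [-3.141, 0.001, 3.021]
force: [-7.1, 1.0, 10.6]
grip_width: 0.0498
grip_force: 35.0
```

Call:
send_rows:
  targets:
    - {"x": 0,"y": 0,"z": 0.003,"spin": 0,"claw": 52}
    - {"x": 0,"y": 0,"z": 0,"spin": 0,"claw": 56}
    - {"x": 0,"y": 0,"z": 0,"spin": 0,"claw": 64}
    - {"x": 0,"y": 0,"z": 0,"spin": 0,"claw": 64}
    - {"x": 0,"y": 0,"z": 0,"spin": 0,"claw": 64}

```text
time_s: 9.05
ee_pos: [0.5204, -0.0647, 0.049]
eef_rot: [-3.142, 0.0, 3.02]
force: [-0.0, 0.5, -0.1]
grip_width: 0.0639
grip_force: 0.0
```

Call:
send_rows:
  targets:
    - {"x": 0,"y": 0,"z": 0.03,"spin": 0,"claw": 64}
    - {"x": 0,"y": 0,"z": 0.06,"spin": 0,"claw": 64}
    - {"x": 0,"y": 0,"z": 0.12,"spin": 0,"claw": 64}
    - {"x": 0,"y": 0,"z": 0.12,"spin": 0,"claw": 64}
    - {"x": 0,"y": 0,"z": 0.15,"spin": 0,"claw": 64}
    - {"x": 0,"y": 0,"z": 0.15,"spin": 0,"claw": 64}
    - {"x": 0,"y": 0,"z": 0.15,"spin": 0,"claw": 50}
    - {"x": 0,"y": 0,"z": 0,"spin": 0,"claw": 40}

```text
time_s: 9.85
ee_pos: [0.5217, -0.0649, 0.2101]
eef_rot: [-3.141, 0.007, 3.021]
force: [-0.2, 0.3, 0.1]
grip_width: 0.0515
grip_force: 0.0
```

```bash
python3 - <<'E'
from h import *
np.set_printoptions(precision=4,suppress=True)
c=np.array([.526,-.0305]);y=-.118
ux=np.array([np.cos(y),np.sin(y)]);uy=np.array([-np.sin(y),np.cos(y)])
for n,s in (("R",-1),("L",1)):
  for a in np.radians([160,130,110,90,70,50,30,15,0]): print(n,int(np.degrees(a)+.5),c+uy*s*(.104-.052*np.cos(a)),.118+.052*np.sin(a))
print("clampgrip down",c+ux*.048-uy*.052,"hinge",c+ux*.132-uy*.052)
t=camera("top"); cv2.imwrite("pics/t3.png",t)
for b in blobs(t,(20,120,90),(34,255,255),8,(190,130,400,250)): print(b)
E
```

```text
R 160 [ 0.508  -0.1823] 0.13578504745293477
R 130 [ 0.5098 -0.167 ] 0.15783431104218684
R 110 [ 0.5117 -0.1514] 0.16686401628086722
R 90 [ 0.5138 -0.1338] 0.16999999999999998
R 70 [ 0.5159 -0.1161] 0.16686401628086722
R 50 [ 0.5177 -0.1006] 0.15783431104218684
R 30 [ 0.5191 -0.0891] 0.144
R 15 [ 0.5197 -0.0839] 0.13145859034533108
R 0 [ 0.5199 -0.0821] 0.118
L 160 [0.544  0.1213] 0.13578504745293477
L 130 [0.5422 0.106 ] 0.15783431104218684
L 110 [0.5403 0.0904] 0.16686401628086722
L 90 [0.5382 0.0728] 0.16999999999999998
L 70 [0.5361 0.0551] 0.16686401628086722
L 50 [0.5343 0.0396] 0.15783431104218684
L 30 [0.5329 0.0281] 0.144
L 15 [0.5323 0.0229] 0.13145859034533108
L 0 [0.5321 0.0211] 0.118
clampgrip down [ 0.5675 -0.0878] hinge [ 0.651  -0.0977]
(126.5, array([311.3, 195.9]), [[306.3999938964844, 221.8000030517578], [312.70001220703125, 169.60000610351562], [316.20001220703125, 170.0], [309.8999938964844, 222.1999969482422]])
(110.0, array([216.2, 183.4]), [[210.6999969482422, 208.8000030517578], [218.1999969482422, 157.60000610351562], [221.60000610351562, 158.10000610351562], [214.10000610351562, 209.3000030517578]])
```

Call:
send_rows:
  targets:
    - {"x": -0.01,"y": -0.1,"z": 0,"spin": 0,"claw": 40}
    - {"x": -0.01,"y": -0.1,"z": 0,"spin": 0,"claw": 40}
    - {"x": -0.01,"y": -0.1,"z": 0,"spin": 0,"claw": 40}
    - {"x": -0.01,"y": -0.1,"z": 0,"spin": 0,"claw": 40}
    - {"x": -0.01,"y": -0.1,"z": 0,"spin": 0,"claw": 40}
    - {"x": -0.01,"y": -0.088,"z": 0,"spin": 0,"claw": 40}
    - {"x": 0,"y": 0,"z": -0.05,"spin": 0,"claw": 40}
    - {"x": 0,"y": 0,"z": -0.1,"spin": 0,"claw": 40}
    - {"x": 0,"y": 0,"z": -0.1,"spin": 0,"claw": 40}
    - {"x": 0,"y": 0,"z": -0.1,"spin": 0,"claw": 40}
    - {"x": 0,"y": 0,"z": -0.075,"spin": 0,"claw": 40}
    - {"x": 0,"y": 0,"z": 0,"spin": 0,"claw": 40}

```text
time_s: 11.1
ee_pos: [0.5071, -0.181, 0.1173]
eef_rot: [3.14, -0.005, 3.021]
force: [-0.9, -0.3, -0.0]
grip_width: 0.0398
grip_force: 0.0
```

Call:
send_rows:
  targets:
    - {"x": 0,"y": 0,"z": 0,"spin": 0,"claw": 0}
    - {"x": 0,"y": 0,"z": 0,"spin": 0,"claw": 0}
    - {"x": 0,"y": 0,"z": 0,"spin": 0,"claw": 0}
    - {"x": 0,"y": 0,"z": 0,"spin": 0,"claw": 0}
    - {"x": 0,"y": 0,"z": 0,"spin": 0,"claw": 0}
  force: 6

```text
time_s: 11.6
ee_pos: [0.5085, -0.1824, 0.1205]
eef_rot: [-3.141, 0.001, 3.02]
force: [0.1, 0.1, 0.8]
grip_width: 0.012
grip_force: 6.0
```

Call:
send_rows:
  targets:
    - {"x": 0.003,"y": 0.018,"z": 0.04,"spin": 0,"claw": 0}
    - {"x": 0.003,"y": 0.026,"z": 0.038,"spin": 0,"claw": 0}
    - {"x": 0.003,"y": 0.032,"z": 0.032,"spin": 0,"claw": 0}
    - {"x": 0.005,"y": 0.037,"z": 0.026,"spin": 0,"claw": 0}
    - {"x": 0.005,"y": 0.041,"z": 0.019,"spin": 0,"claw": 0}
    - {"x": 0.005,"y": 0.044,"z": 0.011,"spin": 0,"claw": 0}
    - {"x": 0.005,"y": 0.044,"z": 0.004,"spin": 0,"claw": 0}
    - {"x": 0.005,"y": 0.044,"z": -0.004,"spin": 0,"claw": 0}
    - {"x": 0.005,"y": 0.044,"z": -0.011,"spin": 0,"claw": 0}
    - {"x": 0.005,"y": 0.041,"z": -0.019,"spin": 0,"claw": 0}
    - {"x": 0.004,"y": 0.037,"z": -0.026,"spin": 0,"claw": 0}
    - {"x": 0.004,"y": 0.032,"z": -0.032,"spin": 0,"claw": 0}
    - {"x": 0.003,"y": 0.026,"z": -0.038,"spin": 0,"claw": 0}
    - {"x": 0,"y": 0,"z": 0,"spin": 0,"claw": 0}

```text
time_s: 13.0
ee_pos: [0.5192, -0.088, 0.1267]
eef_rot: [3.141, -0.001, 3.021]
force: [3.6, 1.2, -2.5]
grip_width: 0.0115
grip_force: 6.0
```

Call:
send_rows:
  targets:
    - {"x": 0,"y": 0,"z": 0,"spin": 0,"claw": 34}
    - {"x": 0,"y": 0,"z": 0,"spin": 0,"claw": 34}
    - {"x": 0,"y": 0,"z": 0.08,"spin": 0,"claw": 34}
    - {"x": 0,"y": 0.01,"z": 0.1,"spin": 0,"claw": 34}
    - {"x": 0,"y": 0.01,"z": 0.06,"spin": 0,"claw": 0}
    - {"x": 0,"y": 0,"z": 0,"spin": 0,"claw": 0}
    - {"x": 0,"y": 0,"z": 0,"spin": 0,"claw": 0}
    - {"x": 0,"y": 0,"z": 0,"spin": 0,"claw": 0}
    - {"x": 0,"y": 0,"z": -0.05,"spin": 0,"claw": 0}
    - {"x": 0,"y": 0,"z": -0.05,"spin": 0,"claw": 0}
    - {"x": 0,"y": 0,"z": -0.05,"spin": 0,"claw": 0}
    - {"x": 0,"y": 0,"z": -0.04,"spin": 0,"claw": 0}
    - {"x": 0,"y": 0,"z": -0.025,"spin": 0,"claw": 0}
    - {"x": 0,"y": 0,"z": -0.02,"spin": 0,"claw": 0}
    - {"x": 0,"y": 0,"z": 0,"spin": 0,"claw": 0}

```text
time_s: 14.5
ee_pos: [0.5192, -0.0851, 0.1285]
eef_rot: [-3.141, -0.001, 3.02]
force: [0.2, -0.2, -0.1]
grip_width: 0.0005
grip_force: 0.0
```

Call:
send_rows:
  targets:
    - {"x": 0,"y": 0,"z": -0.01,"spin": 0,"claw": 0}
    - {"x": 0,"y": 0,"z": -0.01,"spin": 0,"claw": 0}
    - {"x": 0,"y": 0,"z": 0,"spin": 0,"claw": 0}

```text
time_s: 14.8
ee_pos: [0.5194, -0.0851, 0.125]
eef_rot: [-3.142, 0.0, 3.02]
force: [-0.1, -0.1, -0.2]
grip_width: 0.0007
grip_force: 0.1
```

```bash
python3 - <<'E'
from h import *
s=camera("scene"); print(get_obs()["force"],get_obs()["ee_pos"])
cv2.imwrite("pics/s4.png",cv2.resize(s[150:270,200:330],None,fx=5,fy=5,interpolation=cv2.INTER_CUBIC))
E
```

```text
[ 0.1420359   0.51508735 -0.13301502] [ 0.51936601 -0.08511486  0.12504336]
```

View pics/s4.png

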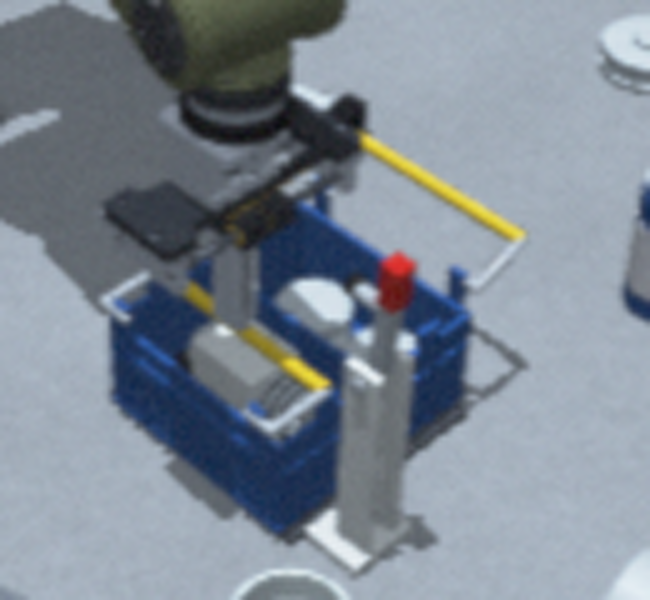

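The motor stands in the bay. The right bail is nearly in, with its bar from about (190,290) to (325,385) and the fingertips over it. I'll press a little more.

Call:
send_rows:
  targets:
    - {"x": 0,"y": 0,"z": -0.01,"spin": 0,"claw": 0}
    - {"x": 0,"y": 0,"z": -0.01,"spin": 0,"claw": 0}
    - {"x": 0,"y": 0,"z": 0,"spin": 0,"claw": 0}

```text
time_s: 15.15
ee_pos: [0.5199, -0.0852, 0.1229]
eef_rot: [-3.141, 0.002, 3.021]
force: [-7.8, 1.6, 20.4]
grip_width: 0.0002
grip_force: 9.6
```

Call:
send_rows:
  targets:
    - {"x": 0,"y": 0,"z": 0.065,"spin": 0,"claw": 0}
    - {"x": 0,"y": 0,"z": 0.12,"spin": 0,"claw": 0}
    - {"x": 0,"y": 0,"z": 0.12,"spin": 0,"claw": 40}
    - {"x": 0.01,"y": 0.08,"z": 0.12,"spin": 0,"claw": 40}
    - {"x": 0.015,"y": 0.13,"z": 0,"spin": 0,"claw": 40}
    - {"x": 0.015,"y": 0.13,"z": 0,"spin": 0,"claw": 40}
    - {"x": 0.015,"y": 0.13,"z": 0,"spin": 0,"claw": 40}
    - {"x": 0.015,"y": 0.13,"z": 0,"spin": 0,"claw": 40}
    - {"x": 0.015,"y": 0.13,"z": 0,"spin": 0,"claw": 40}
    - {"x": 0.015,"y": 0.13,"z": 0,"spin": 0,"claw": 40}
    - {"x": 0.015,"y": 0.1,"z": 0,"spin": 0,"claw": 40}
    - {"x": 0.008,"y": 0.07,"z": 0,"spin": 0,"claw": 40}
    - {"x": 0,"y": 0,"z": -0.05,"spin": 0,"claw": 40}
    - {"x": 0,"y": 0,"z": -0.1,"spin": 0,"claw": 40}
    - {"x": 0,"y": 0,"z": -0.1,"spin": 0,"claw": 40}
    - {"x": 0,"y": 0,"z": -0.1,"spin": 0,"claw": 40}
    - {"x": 0,"y": 0,"z": -0.07,"spin": 0,"claw": 40}
    - {"x": 0,"y": 0,"z": 0,"spin": 0,"claw": 40}

```text
time_s: 16.95
ee_pos: [0.543, 0.1201, 0.12]
eef_rot: [-3.141, -0.003, 3.02]
force: [-0.4, 0.8, -0.1]
grip_width: 0.0401
grip_force: 0.0
```

Call:
send_rows:
  targets:
    - {"x": 0,"y": 0,"z": 0,"spin": 0,"claw": 0}
    - {"x": 0,"y": 0,"z": 0,"spin": 0,"claw": 0}
    - {"x": 0,"y": 0,"z": 0,"spin": 0,"claw": 0}
    - {"x": 0,"y": 0,"z": 0,"spin": 0,"claw": 0}
    - {"x": 0,"y": 0,"z": 0,"spin": 0,"claw": 0}
  force: 6

```text
time_s: 17.45
ee_pos: [0.5445, 0.1225, 0.1229]
eef_rot: [3.138, 0.002, 3.021]
force: [0.9, 11.6, 1.1]
grip_width: 0.0131
grip_force: 6.0
```

Call:
send_rows:
  targets:
    - {"x": -0.002,"y": -0.012,"z": 0.04,"spin": 0,"claw": 0}
    - {"x": -0.003,"y": -0.026,"z": 0.038,"spin": 0,"claw": 0}
    - {"x": -0.003,"y": -0.032,"z": 0.032,"spin": 0,"claw": 0}
    - {"x": -0.004,"y": -0.037,"z": 0.026,"spin": 0,"claw": 0}
    - {"x": -0.005,"y": -0.041,"z": 0.019,"spin": 0,"claw": 0}
    - {"x": -0.005,"y": -0.044,"z": 0.011,"spin": 0,"claw": 0}
    - {"x": -0.005,"y": -0.044,"z": 0.004,"spin": 0,"claw": 0}
    - {"x": -0.005,"y": -0.044,"z": -0.004,"spin": 0,"claw": 0}
    - {"x": -0.005,"y": -0.044,"z": -0.011,"spin": 0,"claw": 0}
    - {"x": -0.005,"y": -0.041,"z": -0.019,"spin": 0,"claw": 0}
    - {"x": -0.004,"y": -0.037,"z": -0.026,"spin": 0,"claw": 0}
    - {"x": -0.004,"y": -0.032,"z": -0.032,"spin": 0,"claw": 0}
    - {"x": -0.003,"y": -0.026,"z": -0.038,"spin": 0,"claw": 0}
    - {"x": 0,"y": 0,"z": 0,"spin": 0,"claw": 0}

```text
time_s: 18.85
ee_pos: [0.533, 0.028, 0.1287]
eef_rot: [-3.141, -0.001, 3.02]
force: [1.0, -2.4, -2.0]
grip_width: 0.0116
grip_force: 6.0
```

Same release and press on this side.

Call:
send_rows:
  targets:
    - {"x": 0,"y": 0,"z": 0,"spin": 0,"claw": 34}
    - {"x": 0,"y": 0,"z": 0,"spin": 0,"claw": 34}
    - {"x": 0,"y": 0,"z": 0.08,"spin": 0,"claw": 34}
    - {"x": 0,"y": -0.01,"z": 0.1,"spin": 0,"claw": 34}
    - {"x": 0,"y": -0.01,"z": 0.06,"spin": 0,"claw": 0}
    - {"x": 0,"y": 0,"z": 0,"spin": 0,"claw": 0}
    - {"x": 0,"y": 0,"z": 0,"spin": 0,"claw": 0}
    - {"x": 0,"y": 0,"z": 0,"spin": 0,"claw": 0}
    - {"x": 0,"y": 0,"z": -0.05,"spin": 0,"claw": 0}
    - {"x": 0,"y": 0,"z": -0.05,"spin": 0,"claw": 0}
    - {"x": 0,"y": 0,"z": -0.05,"spin": 0,"claw": 0}
    - {"x": 0,"y": 0,"z": -0.04,"spin": 0,"claw": 0}
    - {"x": 0,"y": 0,"z": -0.025,"spin": 0,"claw": 0}
    - {"x": 0,"y": 0,"z": -0.03,"spin": 0,"claw": 0}
    - {"x": 0,"y": 0,"z": -0.01,"spin": 0,"claw": 0}
    - {"x": 0,"y": 0,"z": 0,"spin": 0,"claw": 0}

```text
time_s: 20.45
ee_pos: [0.5332, 0.025, 0.1267]
eef_rot: [3.141, -0.001, 3.02]
force: [-1.1, -0.5, 0.5]
grip_width: 0.0004
grip_force: 0.0
```

Call:
send_rows:
  targets:
    - {"x": 0,"y": 0,"z": -0.01,"spin": 0,"claw": 0}
    - {"x": 0,"y": 0,"z": -0.01,"spin": 0,"claw": 0}
    - {"x": 0,"y": 0,"z": -0.008,"spin": 0,"claw": 0}
    - {"x": 0,"y": 0,"z": 0,"spin": 0,"claw": 0}

```text
time_s: 20.85
ee_pos: [0.5339, 0.0249, 0.1236]
eef_rot: [3.141, 0.002, 3.021]
force: [-9.6, -0.1, 22.0]
grip_width: 0.0007
grip_force: 11.2
```

Call:
send_rows:
  targets:
    - {"x": 0,"y": 0,"z": 0.07,"spin": 0,"claw": 0}
    - {"x": 0,"y": 0,"z": 0.15,"spin": 0,"claw": 40}
    - {"x": 0,"y": 0,"z": 0.15,"spin": 0,"claw": 60}
    - {"x": -0.01,"y": -0.08,"z": 0.15,"spin": 0.01,"claw": 60}
    - {"x": -0.02,"y": -0.15,"z": 0.05,"spin": 0.02,"claw": 60}
    - {"x": -0.02,"y": -0.18,"z": 0,"spin": 0.02,"claw": 60}
    - {"x": -0.02,"y": -0.18,"z": 0,"spin": 0.02,"claw": 60}
    - {"x": -0.02,"y": -0.18,"z": 0,"spin": 0.02,"claw": 60}
    - {"x": -0.02,"y": -0.18,"z": 0,"spin": 0.02,"claw": 60}
    - {"x": -0.02,"y": -0.18,"z": 0,"spin": 0.02,"claw": 60}
    - {"x": -0.02,"y": -0.18,"z": 0,"spin": 0.02,"claw": 60}
    - {"x": -0.03,"y": -0.18,"z": 0,"spin": 0.02,"claw": 60}
    - {"x": -0.03,"y": -0.18,"z": 0,"spin": 0.01,"claw": 60}
    - {"x": -0.03,"y": -0.18,"z": 0,"spin": 0,"claw": 60}
    - {"x": -0.02,"y": -0.13,"z": 0,"spin": 0,"claw": 60}
    - {"x": -0.01,"y": -0.065,"z": 0,"spin": 0,"claw": 60}
    - {"x": 0,"y": 0,"z": 0,"spin": 0,"claw": 60}

```text
time_s: 22.55
ee_pos: [0.479, -0.3849, 0.2352]
eef_rot: [3.141, -0.0, -2.981]
force: [-0.4, -0.1, 0.5]
grip_width: 0.0597
grip_force: 0.0
```

```bash
python3 - <<'E'
from h import *
np.set_printoptions(precision=4,suppress=True)
t=camera("top"); s=camera("scene"); o=get_obs(); print(o["ee_pos"],o["eef_rot"],o["qpos"])
T0=cv2.imread("pics/top0.png")
(a,c,b),=blobs(T0,(5,150,120),(18,255,255),20,(340,180,390,230)); print("handle@.049",on("top",c+.0,.047))
for n,im,roi in (("top",t,(190,130,340,250)),("scene",s,(190,150,330,270))):
    for a,c,b in blobs(im,(20,120,90),(34,255,255),8,roi):
        b=np.array(b); i=np.argmax([np.linalg.norm(b[k]-b[(k+1)%4]) for k in range(2)])
        e=[(b[(i)]+b[(i+3)%4])/2,(b[i+1]+b[i+2])/2]; E=[on(n,p,.122)[:2] for p in e]; d=E[0]-E[1]
        print(n,a,c,on(n,c,.122)[:2],"len",np.linalg.norm(d),"yaw",np.arctan(d[1]/d[0]))
cv2.imwrite("pics/s5.png",np.hstack([cv2.resize(s[150:270,200:300],None,fx=4,fy=4,interpolation=cv2.INTER_CUBIC),cv2.resize(t[140:260,215:315],None,fx=4,fy=4,interpolation=cv2.INTER_CUBIC)]))
E
```

```text
[ 0.4797 -0.3832  0.2355] [ 3.1413  0.0001 -2.9796] [-0.7338  0.4256  1.2818  0.0002  1.4344 -2.4666]
handle@.049 [ 0.4804 -0.3818  0.047 ]
top 147.5 [279.6 192. ] [ 0.5225 -0.0812] len 0.17061250899310806 yaw -0.11360733316587794
top 98.5 [247.6 188. ] [0.534  0.0225] len 0.17028784291847615 yaw -0.10945992134635983
scene 9.0 [282.5 211.5] [0.6037 0.0119] len 0.018407438340824707 yaw -0.31923007533388786
scene 77.0 [247.9 215.3] [ 0.5224 -0.0837] len 0.16713258155810296 yaw -0.1147313124936245
scene 58.0 [263.3 198.7] [0.508 0.022] len 0.11910812655050969 yaw -0.10688869614918294
```

View pics/s5.png

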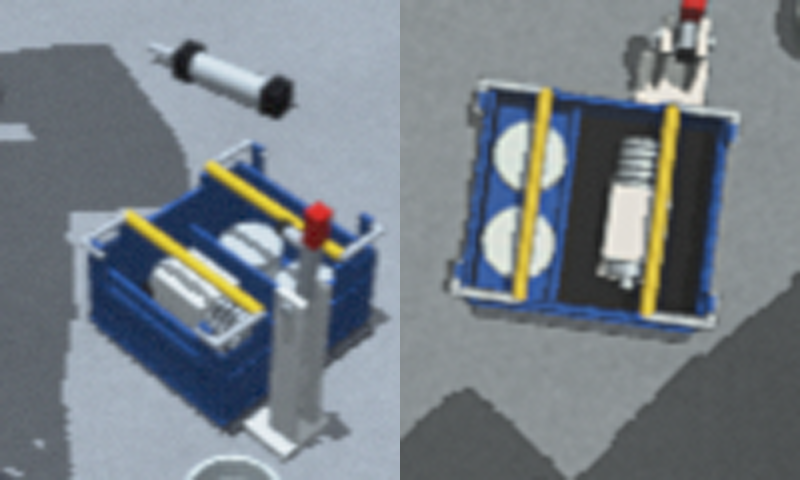

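Both bails lie flat over the tote and the motor stands in the bay. The bars are 104 apart, centred at (.528,-.029). Next I grasp the cover.

Call:
send_rows:
  targets:
    - {"x": 0,"y": 0,"z": -0.08,"spin": 0,"claw": 60}
    - {"x": 0,"y": 0,"z": -0.15,"spin": 0,"claw": 60}
    - {"x": 0,"y": 0,"z": -0.15,"spin": 0,"claw": 60}
    - {"x": 0,"y": 0,"z": -0.15,"spin": 0,"claw": 60}
    - {"x": 0,"y": 0,"z": -0.15,"spin": 0,"claw": 60}
    - {"x": 0,"y": 0,"z": -0.15,"spin": 0,"claw": 60}
    - {"x": 0,"y": 0,"z": -0.12,"spin": 0,"claw": 60}
    - {"x": 0,"y": 0,"z": -0.08,"spin": 0,"claw": 60}
    - {"x": 0,"y": 0,"z": -0.045,"spin": 0,"claw": 60}
    - {"x": 0,"y": 0,"z": 0,"spin": 0,"claw": 60}

```text
time_s: 23.65
ee_pos: [0.4795, -0.3835, 0.02]
eef_rot: [3.141, -0.0, -2.979]
force: [0.1, 0.4, -0.1]
grip_width: 0.0601
grip_force: 0.0
```

Call:
send_rows:
  targets:
    - {"x": 0,"y": 0,"z": 0,"spin": 0,"claw": 0}
    - {"x": 0,"y": 0,"z": 0,"spin": 0,"claw": 0}
    - {"x": 0,"y": 0,"z": 0,"spin": 0,"claw": 0}
    - {"x": 0,"y": 0,"z": 0,"spin": 0,"claw": 0}
    - {"x": 0,"y": 0,"z": 0,"spin": 0,"claw": 0}
    - {"x": 0,"y": 0,"z": 0,"spin": 0,"claw": 0}
    - {"x": 0,"y": 0,"z": 0,"spin": 0,"claw": 0}
  force: 40

```text
time_s: 24.35
ee_pos: [0.4793, -0.3838, 0.0205]
eef_rot: [3.141, -0.0, -2.98]
force: [-1.8, 3.0, 3.7]
grip_width: 0.0137
grip_force: 40.0
```

Call:
send_rows:
  targets:
    - {"x": 0,"y": 0,"z": 0.03,"spin": 0,"claw": 0}
    - {"x": 0,"y": 0,"z": 0.07,"spin": 0,"claw": 0}
    - {"x": 0,"y": 0,"z": 0.1,"spin": 0,"claw": 0}
    - {"x": 0,"y": 0,"z": 0.1,"spin": 0,"claw": 0}
    - {"x": 0,"y": 0,"z": 0.1,"spin": 0,"claw": 0}
    - {"x": 0,"y": 0,"z": 0.1,"spin": 0,"claw": 0}
    - {"x": 0,"y": 0,"z": 0.1,"spin": 0,"claw": 0}
    - {"x": 0,"y": 0,"z": 0.1,"spin": 0,"claw": 0}
    - {"x": 0,"y": 0,"z": 0.1,"spin": 0,"claw": 0}
    - {"x": 0,"y": 0,"z": 0.05,"spin": 0,"claw": 0}
    - {"x": 0,"y": 0,"z": 0,"spin": 0,"claw": 0}

```text
time_s: 25.45
ee_pos: [0.4797, -0.3844, 0.1922]
eef_rot: [-3.139, 0.002, -2.98]
force: [0.3, -0.5, -4.7]
grip_width: 0.0138
grip_force: 40.0
```

Call:
send_rows:
  targets:
    - {"x": 0,"y": 0.03,"z": 0,"spin": -0.01,"claw": 0}
    - {"x": 0,"y": 0.06,"z": 0,"spin": -0.01,"claw": 0}
    - {"x": 0.01,"y": 0.1,"z": 0,"spin": -0.01,"claw": 0}
    - {"x": 0.01,"y": 0.1,"z": 0,"spin": -0.01,"claw": 0}
    - {"x": 0.01,"y": 0.1,"z": 0,"spin": -0.01,"claw": 0}
    - {"x": 0.01,"y": 0.1,"z": 0,"spin": -0.01,"claw": 0}
    - {"x": 0.01,"y": 0.1,"z": 0,"spin": -0.01,"claw": 0}
    - {"x": 0.01,"y": 0.1,"z": 0,"spin": -0.01,"claw": 0}
    - {"x": 0.01,"y": 0.1,"z": 0,"spin": -0.01,"claw": 0}
    - {"x": 0.01,"y": 0.1,"z": 0,"spin": -0.01,"claw": 0}
    - {"x": 0.02,"y": 0.1,"z": 0,"spin": -0.01,"claw": 0}
    - {"x": 0.02,"y": 0.1,"z": 0,"spin": -0.01,"claw": 0}
    - {"x": 0.02,"y": 0.1,"z": 0,"spin": -0.01,"claw": 0}
    - {"x": 0.02,"y": 0.1,"z": 0,"spin": -0.01,"claw": 0}
    - {"x": 0.02,"y": 0.1,"z": 0,"spin": -0.01,"claw": 0}
    - {"x": 0.02,"y": 0.1,"z": 0,"spin": -0.01,"claw": 0}
    - {"x": 0.01,"y": 0.1,"z": 0,"spin": -0.01,"claw": 0}
    - {"x": 0.01,"y": 0.1,"z": 0,"spin": -0.005,"claw": 0}
    - {"x": 0,"y": 0.08,"z": 0,"spin": 0,"claw": 0}
    - {"x": 0,"y": 0,"z": 0,"spin": 0,"claw": 0}

```text
time_s: 27.45
ee_pos: [0.5227, -0.0283, 0.1894]
eef_rot: [3.141, -0.002, 3.03]
force: [-0.6, 0.1, -4.5]
grip_width: 0.0137
grip_force: 40.0
```

Call:
send_rows:
  targets:
    - {"x": 0,"y": 0,"z": 0,"spin": 0,"claw": 0}
    - {"x": 0,"y": 0,"z": 0,"spin": 0,"claw": 0}

```text
time_s: 27.65
ee_pos: [0.5231, -0.0306, 0.19]
eef_rot: [-3.141, -0.001, 3.028]
force: [-0.5, -0.3, -4.7]
grip_width: 0.0138
grip_force: 40.0
```

```bash
python3 - <<'E'
from h import *
np.set_printoptions(precision=4,suppress=True)
t=camera("top"); s=camera("scene"); o=get_obs(); print(o["ee_pos"],o["eef_rot"],o["force"])
cv2.imwrite("pics/s6.png",np.hstack([cv2.resize(s[140:260,200:300],None,fx=4,fy=4,interpolation=cv2.INTER_CUBIC),cv2.resize(t[130:250,215:315],None,fx=4,fy=4,interpolation=cv2.INTER_CUBIC)]))
E
```

```text
[ 0.5232 -0.0307  0.1902] [-3.1415 -0.0003  3.0274] [-0.3138  0.7439 -2.9958]
```

View pics/s6.png

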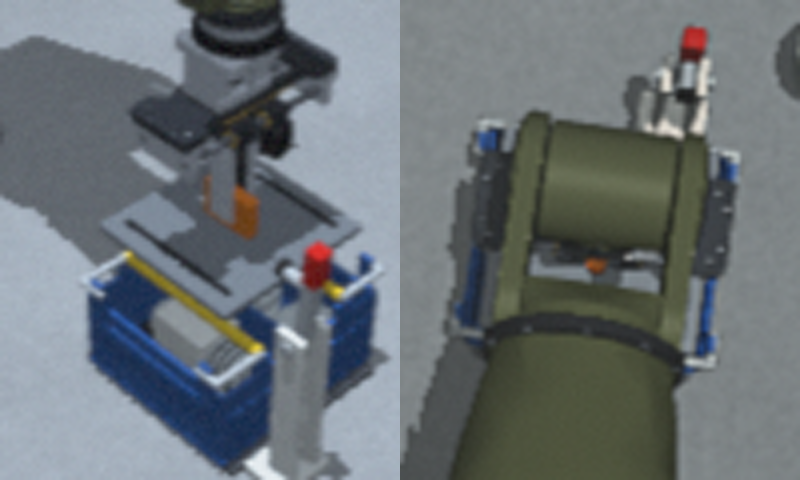

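The cover hangs level over the bail bars with its handle up, clear of the clamp (red at (318,265)). Next I lower it.

Call:
send_rows:
  targets:
    - {"x": 0.015,"y": 0,"z": -0.03,"spin": 0,"claw": 0}
    - {"x": 0,"y": 0,"z": -0.04,"spin": 0,"claw": 0}
    - {"x": 0,"y": 0,"z": -0.04,"spin": 0,"claw": 0}
    - {"x": 0,"y": 0,"z": -0.04,"spin": 0,"claw": 0}
    - {"x": 0,"y": 0,"z": -0.03,"spin": 0,"claw": 0}
    - {"x": 0,"y": 0,"z": -0.02,"spin": 0,"claw": 0}
    - {"x": 0,"y": 0,"z": -0.01,"spin": 0,"claw": 0}
    - {"x": 0,"y": 0,"z": 0,"spin": 0,"claw": 0}

```text
time_s: 28.55
ee_pos: [0.5263, -0.0301, 0.1483]
eef_rot: [-3.142, -0.0, 3.028]
force: [1.1, 0.9, -3.8]
grip_width: 0.0139
grip_force: 40.0
```

Call:
send_rows:
  targets:
    - {"x": 0,"y": 0,"z": -0.006,"spin": 0,"claw": 0}
    - {"x": 0,"y": 0,"z": -0.006,"spin": 0,"claw": 0}
    - {"x": 0,"y": 0,"z": 0,"spin": 0,"claw": 0}

```text
time_s: 28.85
ee_pos: [0.5263, -0.0301, 0.146]
eef_rot: [-3.142, 0.0, 3.028]
force: [0.0, -0.2, -5.1]
grip_width: 0.0137
grip_force: 40.0
```

Call:
send_rows:
  targets:
    - {"x": 0,"y": 0,"z": -0.005,"spin": 0,"claw": 0}
    - {"x": 0,"y": 0,"z": -0.005,"spin": 0,"claw": 0}
    - {"x": 0,"y": 0,"z": 0,"spin": 0,"claw": 0}

```text
time_s: 29.15
ee_pos: [0.5265, -0.0301, 0.1444]
eef_rot: [-3.142, 0.001, 3.028]
force: [-1.8, -0.3, 2.0]
grip_width: 0.0137
grip_force: 40.0
```

Call:
send_rows:
  targets:
    - {"x": 0,"y": 0,"z": 0.002,"spin": 0,"claw": 50}
    - {"x": 0,"y": 0,"z": 0,"spin": 0,"claw": 50}
    - {"x": 0,"y": 0,"z": 0,"spin": 0,"claw": 50}
    - {"x": 0,"y": 0,"z": 0,"spin": 0,"claw": 50}
    - {"x": 0,"y": 0,"z": 0.04,"spin": 0,"claw": 50}
    - {"x": 0,"y": 0,"z": 0.1,"spin": 0,"claw": 50}
    - {"x": 0,"y": 0,"z": 0.16,"spin": 0,"claw": 50}
    - {"x": 0,"y": 0,"z": 0.16,"spin": 0,"claw": 50}
    - {"x": 0,"y": 0,"z": 0.16,"spin": 0,"claw": 50}
    - {"x": 0,"y": 0,"z": 0.16,"spin": 0,"claw": 50}
    - {"x": 0,"y": 0,"z": 0,"spin": 0,"claw": 50}
    - {"x": 0.07,"y": -0.04,"z": 0,"spin": 0,"claw": 50}
    - {"x": 0.1,"y": -0.05,"z": 0,"spin": 0,"claw": 50}
    - {"x": 0.1,"y": -0.05,"z": 0,"spin": 0,"claw": 50}
    - {"x": 0.1,"y": -0.05,"z": 0,"spin": 0,"claw": 50}
    - {"x": 0.1,"y": -0.05,"z": 0,"spin": 0,"claw": 50}
    - {"x": 0.1,"y": -0.05,"z": 0,"spin": 0,"claw": 50}
    - {"x": 0.07,"y": -0.04,"z": 0,"spin": 0,"claw": 50}
    - {"x": 0.035,"y": -0.008,"z": 0,"spin": 0,"claw": 50}
    - {"x": 0,"y": 0,"z": 0,"spin": 0,"claw": 50}

```text
time_s: 31.15
ee_pos: [0.6616, -0.0977, 0.2995]
eef_rot: [3.141, -0.001, 3.028]
force: [0.7, 0.3, -0.1]
grip_width: 0.0497
grip_force: 0.0
```

```bash
python3 - <<'E'
from h import *
np.set_printoptions(precision=4,suppress=True)
s=camera("scene"); o=get_obs(); print(o["ee_pos"],o["eef_rot"],o["force"])
print("red top at .272",on("top",(288,139.5),.27))
a,c,b=max(blobs(s,(0,170,90),(4,255,255),8,(240,150,330,260)),key=lambda v:v[0]); print(c,b); 
for z in (.25,.256): print(on("scene",c,z))
cv2.imwrite("pics/s7.png",cv2.resize(s[110:260,190:330],None,fx=4,fy=4,interpolation=cv2.INTER_CUBIC))
E
```

```text
[ 0.6612 -0.0974  0.3   ] [ 3.1415 -0.0008  3.0284] [ 0.5282 -0.082  -0.4461]
red top at .272 [ 0.6612 -0.0964  0.27  ]
[279.  206.5] [[277.0, 202.0], [281.0, 202.0], [281.0, 211.0], [277.0, 211.0]]
[ 0.6565 -0.094   0.25  ]
[ 0.6602 -0.0996  0.256 ]
```

View pics/s7.png

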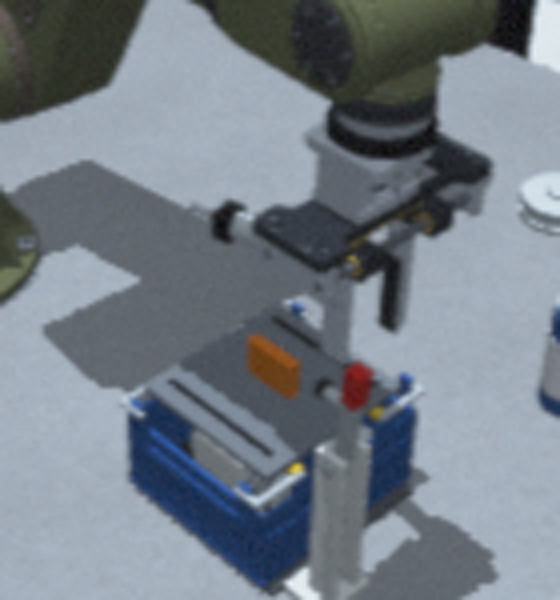

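The cover sits squarely on the bars. The open gripper is above the red handle at crop (357,385), ready to descend and grip it lightly.

Call:
send_rows:
  targets:
    - {"x": 0,"y": 0,"z": -0.05,"spin": 0,"claw": 50}
    - {"x": 0,"y": 0,"z": -0.08,"spin": 0,"claw": 50}
    - {"x": 0,"y": 0,"z": -0.08,"spin": 0,"claw": 50}
    - {"x": 0,"y": 0,"z": -0.06,"spin": 0,"claw": 50}
    - {"x": 0,"y": 0,"z": -0.04,"spin": 0,"claw": 50}
    - {"x": 0,"y": 0,"z": 0,"spin": 0,"claw": 50}
    - {"x": 0,"y": 0,"z": 0,"spin": 0,"claw": 0}
    - {"x": 0,"y": 0,"z": 0,"spin": 0,"claw": 0}
    - {"x": 0,"y": 0,"z": 0,"spin": 0,"claw": 0}
    - {"x": 0,"y": 0,"z": 0,"spin": 0,"claw": 0}
    - {"x": 0,"y": 0,"z": 0,"spin": 0,"claw": 0}
    - {"x": 0,"y": 0,"z": 0,"spin": 0,"claw": 0}
  force: 8

```text
time_s: 32.4
ee_pos: [0.6615, -0.097, 0.2387]
eef_rot: [3.141, 0.0, 3.029]
force: [0.5, 5.5, 1.6]
grip_width: 0.018
grip_force: 8.0
```

```bash
python3 - <<'E'
import numpy as np
y=-.113;ux=np.array([np.cos(y),np.sin(y)])
a=np.radians(np.linspace(95.5,15,15)); r=.086
p=np.c_[np.outer(-r*np.cos(a),ux),r*np.sin(a)]
print(np.round(np.diff(p,axis=0)/.2,3).tolist())
E
```

```text
[[-0.043, 0.005, 0.002], [-0.043, 0.005, -0.002], [-0.042, 0.005, -0.007], [-0.041, 0.005, -0.011], [-0.04, 0.005, -0.015], [-0.038, 0.004, -0.019], [-0.036, 0.004, -0.023], [-0.034, 0.004, -0.026], [-0.031, 0.004, -0.03], [-0.028, 0.003, -0.033], [-0.025, 0.003, -0.035], [-0.021, 0.002, -0.038], [-0.017, 0.002, -0.04], [-0.013, 0.001, -0.041]]
```

Call:
send_rows:
  targets:
    - {"x": -0.043,"y": 0.005,"z": 0.002,"spin": 0,"claw": 0}
    - {"x": -0.043,"y": 0.005,"z": -0.002,"spin": 0,"claw": 0}
    - {"x": -0.042,"y": 0.005,"z": -0.007,"spin": 0,"claw": 0}
    - {"x": -0.041,"y": 0.005,"z": -0.011,"spin": 0,"claw": 0}
    - {"x": -0.04,"y": 0.005,"z": -0.015,"spin": 0,"claw": 0}
    - {"x": -0.038,"y": 0.004,"z": -0.019,"spin": 0,"claw": 0}
    - {"x": -0.036,"y": 0.004,"z": -0.023,"spin": 0,"claw": 0}
    - {"x": -0.034,"y": 0.004,"z": -0.026,"spin": 0,"claw": 0}
    - {"x": -0.031,"y": 0.004,"z": -0.03,"spin": 0,"claw": 0}
    - {"x": -0.028,"y": 0.003,"z": -0.033,"spin": 0,"claw": 0}
    - {"x": -0.025,"y": 0.003,"z": -0.035,"spin": 0,"claw": 0}
    - {"x": -0.021,"y": 0.002,"z": -0.038,"spin": 0,"claw": 0}
    - {"x": -0.017,"y": 0.002,"z": -0.04,"spin": 0,"claw": 0}
    - {"x": -0.013,"y": 0.001,"z": -0.041,"spin": 0,"claw": 0}
    - {"x": 0,"y": 0,"z": 0,"spin": 0,"claw": 0}

```text
time_s: 33.9
ee_pos: [0.5703, -0.0865, 0.1739]
eef_rot: [3.14, -0.002, 3.029]
force: [-0.3, 5.6, -1.9]
grip_width: 0.0184
grip_force: 8.0
```

Call:
send_rows:
  targets:
    - {"x": 0,"y": 0,"z": 0,"spin": 0,"claw": 44}
    - {"x": 0,"y": 0,"z": 0,"spin": 0,"claw": 44}
    - {"x": 0,"y": 0,"z": 0,"spin": 0,"claw": 44}
    - {"x": 0,"y": 0,"z": 0.1,"spin": 0,"claw": 44}
    - {"x": 0,"y": 0,"z": 0.15,"spin": 0,"claw": 44}
    - {"x": 0,"y": 0,"z": 0.05,"spin": 0,"claw": 0}
    - {"x": 0,"y": 0,"z": 0,"spin": 0,"claw": 0}
    - {"x": 0,"y": 0,"z": 0,"spin": 0,"claw": 0}
    - {"x": 0,"y": 0,"z": 0,"spin": 0,"claw": 0}
    - {"x": 0,"y": 0,"z": -0.06,"spin": 0,"claw": 0}
    - {"x": 0,"y": 0,"z": -0.06,"spin": 0,"claw": 0}
    - {"x": 0,"y": 0,"z": -0.05,"spin": 0,"claw": 0}
    - {"x": 0,"y": 0,"z": -0.04,"spin": 0,"claw": 0}
    - {"x": 0,"y": 0,"z": -0.03,"spin": 0,"claw": 0}
    - {"x": 0,"y": 0,"z": -0.01,"spin": 0,"claw": 0}
    - {"x": 0,"y": 0,"z": 0,"spin": 0,"claw": 0}

```text
time_s: 35.5
ee_pos: [0.571, -0.0873, 0.1847]
eef_rot: [-3.142, -0.0, 3.028]
force: [0.4, -1.4, 0.4]
grip_width: 0.0004
grip_force: 0.0
```

Call:
send_rows:
  targets:
    - {"x": 0,"y": 0,"z": -0.01,"spin": 0,"claw": 0}
    - {"x": 0,"y": 0,"z": -0.01,"spin": 0,"claw": 0}
    - {"x": 0,"y": 0,"z": -0.007,"spin": 0,"claw": 0}
    - {"x": 0,"y": 0,"z": 0,"spin": 0,"claw": 0}

```text
time_s: 35.9
ee_pos: [0.571, -0.0873, 0.1802]
eef_rot: [-3.141, 0.001, 3.028]
force: [-3.2, 0.0, 5.9]
grip_width: 0.0007
grip_force: 3.1
```

Call:
send_rows:
  targets:
    - {"x": 0,"y": 0,"z": -0.006,"spin": 0,"claw": 0}
    - {"x": 0,"y": 0,"z": 0,"spin": 0,"claw": 0}

```text
time_s: 36.1
ee_pos: [0.5711, -0.0873, 0.18]
eef_rot: [-3.141, 0.002, 3.028]
force: [-6.6, 0.7, 14.8]
grip_width: 0.0003
grip_force: 7.3
```

At its stop: z = .180, which matches the handle's top when the lever is down. Now retreat and check.

Call:
send_rows:
  targets:
    - {"x": 0,"y": 0,"z": 0.04,"spin": 0,"claw": 0}
    - {"x": 0,"y": 0,"z": 0.12,"spin": 0,"claw": 0}
    - {"x": 0,"y": 0,"z": 0.15,"spin": 0,"claw": 0}
    - {"x": 0,"y": 0,"z": 0.15,"spin": 0,"claw": 0}
    - {"x": 0,"y": 0.1,"z": 0.1,"spin": 0,"claw": 0}
    - {"x": -0.05,"y": 0.2,"z": 0,"spin": 0,"claw": 0}
    - {"x": -0.05,"y": 0.2,"z": 0,"spin": 0,"claw": 0}
    - {"x": -0.05,"y": 0.2,"z": 0,"spin": 0,"claw": 0}
    - {"x": -0.05,"y": 0.2,"z": 0,"spin": 0,"claw": 0}
    - {"x": -0.05,"y": 0.2,"z": 0,"spin": 0,"claw": 0}
    - {"x": -0.05,"y": 0.2,"z": 0,"spin": 0,"claw": 0}
    - {"x": -0.05,"y": 0.2,"z": 0,"spin": 0,"claw": 0}
    - {"x": -0.05,"y": 0.2,"z": 0,"spin": 0,"claw": 0}
    - {"x": -0.05,"y": 0.1,"z": 0,"spin": 0,"claw": 0}
    - {"x": 0,"y": 0,"z": 0,"spin": 0,"claw": 0}
    - {"x": 0,"y": 0,"z": 0,"spin": 0,"claw": 0}

```text
time_s: 37.7
ee_pos: [0.481, 0.2726, 0.2903]
eef_rot: [-3.142, 0.0, 3.029]
force: [0.3, -0.2, 0.2]
grip_width: 0.0006
grip_force: 0.0
```

```bash
python3 - <<'E'
from h import *
np.set_printoptions(precision=4,suppress=True)
t=camera("top"); s=camera("scene"); o=get_obs(); print(o["time_s"],o["ee_pos"])
for n,im,roi in (("top",t,(215,130,315,250)),("scene",s,(190,140,330,270))):
    for nm,lo,hi in (("or",(5,150,120),(18,255,255)),("red",(0,170,90),(4,255,255))):
        for a,c,b in blobs(im,lo,hi,8,roi): print(n,nm,c,on(n,c,.172 if nm=="or" else .178))
cv2.imwrite("pics/s8.png",np.hstack([cv2.resize(s[150:270,200:300],None,fx=4,fy=4,interpolation=cv2.INTER_CUBIC),cv2.resize(t[130:250,215:315],None,fx=4,fy=4,interpolation=cv2.INTER_CUBIC)]))
E
```

```text
37.8 [0.4814 0.2718 0.2903]
top or [264.  188.6] [ 0.5272 -0.0298  0.172 ]
top red [282.6 175.1] [ 0.5696 -0.087   0.178 ]
scene or [257.6 198.4] [ 0.5264 -0.0362  0.172 ]
scene red [257.  210.5] [ 0.5683 -0.0912  0.178 ]
```

View pics/s8.png

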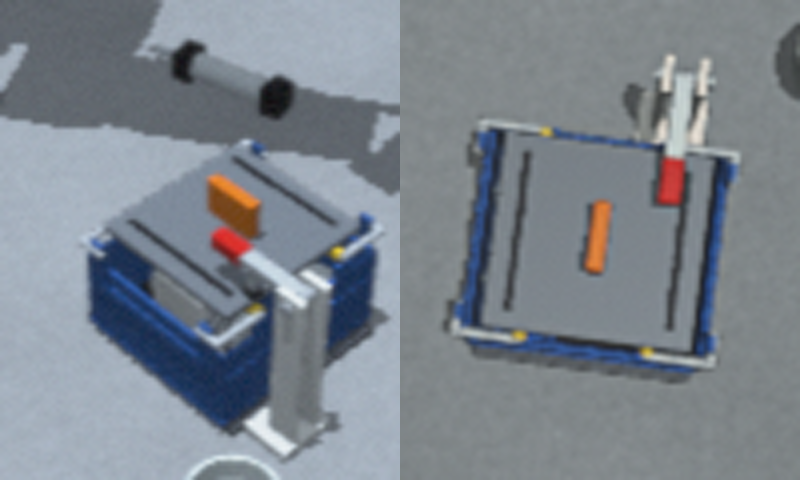

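The cover is square and centred on the bars (handle at (.527,-.030)), the clamp lies level over it (red at (.570,-.087)), and the arm is clear.

```bash
python3 -c "
from station import *
print(hand_in())"
```

```text
the job is handed in; nothing more can be done
None
```

The job is handed in at about 38 s: the gearmotor stands in the empty bay, both bails lie flat, the cover sits squarely on their bars with its handle up, the clamp is fully down, and I moved nothing else on the bench.

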